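Load the slide scanner and send its drawer home

TASK

Load the slide cassette into the scanner's extended drawer: hook its yellow tongue under the yellow lip at a tilt, swing the other end down until the cassette lies flat in its pocket, and let go. Then hold the orange release lever down to unlock the drawer and push the drawer fully home, leaving the lever sprung back up and the cassette still seated, and without disturbing the bottle, the tip box or the dishes.

Things in the scene. Friction and masses are not known exactly. Their poses are not given: they have to be found in the camera images.
- scanner: White slide scanner, fixed: a low box 250 mm wide (its y), 130 mm high, with a 212 mm high hump from 120 mm behind the front face. Origin: on the table under the centre of its front face; +x points into the machine (the drawer comes out along -x). Opening in the front 140 mm wide, 20 to 118 mm above the table.
- drawer (a joint): Travel of the drawer: 0 home, 0.20 m fully out (along the scanner's -x). It starts out and locked: with the release lever up it goes in no more than about 2 mm. Unlocked, about 4 N moves it and it stays where left; it moves some 1 kg. Once 20 mm in, the lever may be let up and the drawer still goes on in. At home it meets a firm stop.
- release_lever (a joint): Press angle of the orange release lever: 0 up (at rest), 0.085 rad fully down. A spring holds it up: about 3.5 N on the pad to start, 6.5 N fully down. The drawer is free from about 0.045 rad on (pad 5.5 mm down); fully down is 10.5 mm. It springs back when let go.
- lever_pad (a point): Centre of the upper face of the lever's orange pad, in front of the drawer's white panel. Pad: 40 mm (x) by 60 mm (y), 6 mm thick, its top 80 mm above the table; this point is 25 mm in front of the panel's face. The lever travels with the drawer. Axes nearly the drawer's: x into the scanner, z up. A finger holding the pad down can at the same time push on the panel's face behind it.
- drawer_front (a point): Point on the outer face of the drawer's white front panel, centred, 97 mm above the table (42 mm above the deck). The panel is 150 mm wide, 8 mm thick and its top is 115 mm above the table. Axes: x into the scanner, z up.
- pocket (a point): Where the cassette's origin comes when seated: on the drawer's deck (55 mm above the table), mid pocket; moves with the drawer. x towards the scanner, z up. A ridge 6 mm high and thick ends the pocket at x = -62.5 mm, the panel's inner face is at -98.5 mm; side guides 8 mm high at y = +-42 mm. A seated cassette has 2.5 mm of play each way in x, 4 mm in y.
- lip (a point): Middle of the front edge of the yellow lip at the rear of the pocket, on its underside: 70 mm along +x from pocket and 12 mm above the deck. The lip is 90 mm wide (y), 4 mm thick and reaches 11 mm forward from the pocket's rear wall. The tongue goes under it; because of lip and ridge the cassette cannot be dropped in level. Moves with the drawer.
- cassette: Loose white cassette with two glass slides, 0.18 kg: body 120 mm (x) by 76 mm (y) by 10 mm thick, with a blue grip rib along x down the middle, 60 mm long, 14 mm wide, from 10 to 34 mm above the underside (pinch it across y, from above). Origin: centre of the body's underside; z up. From its +x end the yellow tongue sticks out 18 mm, 50 mm wide, 5 mm thick, flush with the underside.
- tongue (a point): Tip of the cassette's yellow tongue, at the underside: 78 mm along +x from the cassette's origin. Axes as the cassette's.
- bottle: Bystander: white plastic bottle with a red cap, 72 mm diameter, about 170 mm high. Origin: centre of its underside.
- tip_box: Bystander: pipette tip box, 87 x 122 x 74 mm, blue rim. Origin: centre of its underside.
- dishes: Bystander: stack of culture dishes, 90 mm diameter, 47 mm high. Origin: centre of its underside.

How it is judged:
On the way, in this order (a step that is already met when the one before it is completed fails the run):
1. the cassette lies flat in the pocket with its tongue under the lip, let go, the drawer still out (x of cassette in the frame of pocket between -0.006 and 0.006 m and y of cassette in the frame of pocket between -0.008 and 0.008 m and z of cassette in the frame of pocket between -0.004 and 0.004 m and angle between cassette's own z axis and vertical below 0.05 rad and angle between the x axis of cassette and the x axis of pocket, either way round below 0.12 rad and x of tongue in the frame of pocket above 0.06 m and contact force between the fingers and cassette below 0.1 N and value of joint drawer above 0.19 m), for 0.2 s.
2. the release lever is held down far enough to unlock the drawer (value of joint release_lever above 0.04 rad and value of joint drawer above 0.17 m), for 0.05 s.
At the end, for the whole second after the job is handed in: drawer within 5 mm of home, lever up (under 0.015 rad), cassette released, at rest and seated with its tongue under the lip (within 6, 8, 4 mm of the pocket in x, y, z; tilt under 0.05, turn under 0.12 rad); bottle, tip box, dishes within 30 mm of their start and within 0.15 rad of upright (x of cassette in the frame of pocket between -0.006 and 0.006 m and y of cassette in the frame of pocket between -0.008 and 0.008 m and z of cassette in the frame of pocket between -0.004 and 0.004 m and angle between cassette's own z axis and vertical below 0.05 rad and angle between the x axis of cassette and the x axis of pocket, either way round below 0.12 rad and x of tongue in the frame of pocket above 0.06 m and contact force between the fingers and cassette below 0.1 N and value of joint drawer below 0.005 m and value of joint release_lever below 0.015 rad and linear speed of cassette below 0.02 m/s and distance of each of bottle, tip_box, dishes from where it was at the start of the episode below 0.03 m and angle between each of bottle, tip_box, dishes's own z axis and vertical below 0.15 rad); the robot touches nothing.
It fails at once if a bystander (bottle, tip box or dishes) is moved by more than 30 mm or tipped (distance of any of bottle, tip_box, dishes from where it was at the start of the episode above 0.03 m or angle between any of bottle, tip_box, dishes's own z axis and vertical above 0.3 rad).
It also fails if it takes over 56 s, if anything falls off the work surface, if the arm or the gripper's body presses on something with over 40 N, if the wrist force passes 120 N, or if a joint passes its speed limit or range.

ROBOT

A 6-joint arm with a two-finger parallel gripper is mounted at the origin on the work surface. World frame = base frame: x ahead of the robot, y to its left, z up, the work surface at z = 0. Lengths are in m, angles in rad, forces in N, time in s.
With the tool pointing down it reaches from about 0.25 to 0.725 m from the base axis. Payload 4 kg.
Tool frame: the origin (TCP) lies midway between the tips of the shut fingers; the grasp point (between the pads) lies grip_point_offset behind it (grip_point_offset is the distance from the TCP to the grasp point, in m); z points along the fingers, y is the line along which they close (so a half turn about z gives the same grasp; the last joint's range is limited). The gripper opens to 85 mm and grips with 20 to 120 N. Pads are 22 mm wide; open, the fingers measure 114 mm over their backs; the gripper's body (76 mm by 85 mm) begins 54 mm behind the grasp point. The pads swing forward as they close: fully open they stand 13 mm farther back than shut.
Start: joints at [1.183, 0.241, 0.005, 1.335, 0, 1.571], TCP at [0.189, 0.463, 0.231] pointing down, gripper open.
Joint ranges: [-2.72, 2.72], [-1.05, 1.87], [-1.09, 1.28], [-1.99, 2.15], [-1.42, 1.44], [-3.14, 3.14]. Speed limits (rad/s): [2.79, 2.79, 3.14, 3.14, 3.14, 3.14].

INTERFACE

Orientations are given as a unit quaternion [x, y, z, w].
In Python, from workcell import * gives the robot as it stands. The module is installed in compiled form; this text tells all that it offers.
- The arm moves only by the tool arm_command, never from a script. Its arguments are lists of equal length, an entry for each row: "slide": the shift along the tool's x, y, z in cm, a list of three; "spin": the turn about the tool's z in degrees. A call has exactly 5 rows; each row is the pose to reach, as a shift and turn from the pose commanded when the call began, along the tool's axes at that moment; what a row does not reach only later rows make up. A row lasts 1/8 s, in which the tool goes at most 62.5 mm and 10.7 degrees, less where a joint would pass 70% of its speed; a pose out of reach is approached as far as the arm can. A call with a gripper value outside its range is refused whole. "jaw" is the finger opening in cm, from 0 to 8.54, set as the call begins (left out, the last holds). The fingers move at their own pace and stop on an object; the grip force is fixed at half the most. Time passes only in rows, so rows that repeat a pose let the fingers close, or fill a call up. It gives the time, the measured TCP pose, the force, the opening and the grip force at its end, in the units of the state.
- get_obs(): the state, without advancing time (a new reading comes with each control period).
- camera(name): name is "side" or "top"; returns a dict with "pixels" (400x640x3 uint8, red, green, blue), "range_z" (400x640 float32, m along the optical axis (not along the pixel's ray), 0 where there is no reading), "intrinsics" (3x3 intrinsics, pixels), "k1" (the pictures are not rectified: a ray, as slopes to the right and down, at radius r is drawn at 1 + k1 r^2 times it, then the intrinsics apply), "rvec" (rotation vector, rad) and "tvec" (3), from world to camera coordinates, as OpenCV has them. Camera axes: x right, y down, z forward; pixel columns grow to the right and rows downward; lengths in m; the calibration is good to about 2 mm. A picture is of the moment at which its call begins.
- job_done(): hands the job in; it is judged then, once.
Trained networks look in a picture, given as the dict that the camera call returned (one of the last four; its "shot" number tells which), for a name from the list of things; names that differ only in an ending like _2 or _b are one class to them, and where a whole thing is asked for, a point or a joint stands for the part that bears it (a point fixed in the world has none). Each returns a list of dicts, best first, with "confidence" (0 to 1); they miss things now and then, are a little off and sometimes report something else, mostly with a low value. They report only what shows in the picture. A call takes as long as a camera call.
- recognise(picture, thing): "centre" ([column, row] in pixels, amid what is visible of it).
- landmark_of(picture, thing): "centre" ([column, row] in pixels: a listed point, or the origin of a listed thing).
The state is a dict: "clock": time; "joint_pos": joint angles; "joint_vel": joint speeds; "tau": joint torques, N m; "eef_pos": TCP position; "tool_rot": TCP orientation; "ft_force": force on the tool from outside, world axes, zero at the start; "ft_torque": the same for the moment, N m; "grip_width": finger opening in m; "grasp_force": force on a finger pad.
Only numpy, scipy, OpenCV 4.12 (cv2) and the standard library are available. Lean on these libraries where they do the work, as an engineer would, in place of code of your own. Each camera call takes 0.05 s, during which the arm holds its last target. There are 200 camera calls.

## Working session

There is one attempt and no reset: what is moved stays moved. The work goes in short steps, Python scripts to look and compute and a tool call to move; the robot and the scene stay as the last step left them, time stands still between calls to the robot, and variables do not carry over. Pictures are saved under pics/ and viewed, at most 13 in all, crops included, and the job is handed in when it is done.

Besides the shell and the picture viewer there is one more tool, called in YAML: its name, and indented under it one key for each argument. arm_command: Moves the arm, as the interface text tells. Its arguments: {"type":"object","properties":{"slide":{"type":"array","items":{"type":"array","items":{"type":"number"}}},"spin":{"type":"array","items":{"type":"number"}},"jaw":{"type":"number"}},"required":["slide","spin"]}

```bash
mkdir -p pics; cat > h.py <<'E'
from workcell import *
import numpy as np, cv2
from scipy.spatial.transform import Rotation as R
def ray(p,uv):
    K=np.array(p["intrinsics"]); d=np.array([p["k1"],0,0,0,0],float)
    # r-model: x*(1+k1 r^2)
    n=cv2.undistortPoints(np.array([[uv]],float),K,d)[0,0]
    M=cv2.Rodrigues(np.array(p["rvec"],float))[0]; t=np.array(p["tvec"],float).ravel()
    return -M.T@t, M.T@np.array([n[0],n[1],1.]), M, t
def at_z(p,uv,z):
    c,d,_,_=ray(p,uv); return c+d*(z-c[2])/d[2]
def tri(ps,uvs):
    A=np.zeros((3,3));b=np.zeros(3)
    for p,uv in zip(ps,uvs):
        c,d,_,_=ray(p,uv); d=d/np.linalg.norm(d); P=np.eye(3)-np.outer(d,d); A+=P; b+=P@c
    X=np.linalg.solve(A,b)
    return X,[float(np.linalg.norm(np.cross(X-ray(p,u)[0],ray(p,u)[1]/np.linalg.norm(ray(p,u)[1])))) for p,u in zip(ps,uvs)]
def cloud(p):
    Z=p["range_z"]; v,u=np.nonzero(Z>0)
    K=np.array(p["intrinsics"]); d=np.array([p["k1"],0,0,0,0],float)
    n=cv2.undistortPoints(np.stack([u,v],1)[:,None].astype(float),K,d)[:,0]
    z=Z[v,u]; M=cv2.Rodrigues(np.array(p["rvec"],float))[0]; t=np.array(p["tvec"],float).ravel()
    return (np.c_[n*z[:,None],z]-t)@M, np.stack([u,v],1), p["pixels"][v,u]
E
python3 - <<'E'
from h import *
np.set_printoptions(precision=4,suppress=True)
o=get_obs(); print(o); print(grip_point_offset)
ps=[camera("side"),camera("top")]
for p,n in zip(ps,("side","top")):
    cv2.imwrite(f"pics/{n}0.png",cv2.cvtColor(p["pixels"],cv2.COLOR_RGB2BGR)); print(n,ray(p,(320,200))[:2],p["k1"])
for th in ["scanner","lever_pad","drawer_front","pocket","lip","cassette","tongue","bottle","tip_box","dishes"]:
    L=[landmark_of(p,th) for p in ps]
    for n,l in zip("st",L): print(th,n,[(np.round(x["centre"],1),round(x["confidence"],2)) for x in l[:3]])
    if L[0] and L[1]: print("   ",*tri(ps,[l[0]["centre"] for l in L]))
E
```

```text
{'clock': 0.0, 'joint_pos': array([ 1.183 ,  0.2414,  0.0038,  1.3352, -0.    ,  1.5708]), 'joint_vel': array([-0.0006, -0.0011, -0.0006, -0.0003,  0.001 ,  0.0006]), 'tau': array([  0.0003, -37.2318,  25.2407,   0.0169,   0.0001,  -0.    ]), 'eef_pos': array([0.1889, 0.4623, 0.2304]), 'tool_rot': array([ 0.1927,  0.9813, -0.001 , -0.0002]), 'ft_force': array([-0.7462, -0.7486,  0.3825]), 'ft_torque': array([-0.0349,  0.0009, -0.0025]), 'grasp_force': 0.0, 'grip_width': 0.08522624277399639}
0.0187
side (array([ 0.1543, -0.9028,  1.1087]), array([ 0.2765,  0.6348, -0.7215])) -0.10383448654029903
top (array([ 0.4238, -0.0313,  1.06  ]), array([ 0.1451,  0.0387, -0.9887])) -0.053159141516303896
scanner s [(array([293.7, 184.8]), 0.89)]
scanner t [(array([344.7, 193.1]), 0.66), (array([269.5, 216.5]), 0.59)]
    [ 0.5092 -0.0471  0.2238] [0.05339922084830026, 0.05339922084830052]
lever_pad s [(array([339.6, 212.4]), 0.8)]
lever_pad t [(array([343.2, 192.6]), 0.6)]
    [ 0.5868 -0.0561  0.0683] [0.0030404625309084846, 0.003040462530908619]
drawer_front s [(array([333.8, 199.9]), 0.59), (a
[... 599 characters left out ...]
473187]
tongue s [(array([358.7, 281. ]), 0.92), (array([403.7, 214.8]), 0.51)]
tongue t [(array([404.8, 210.2]), 0.89)]
    [ 0.5511 -0.2417 -0.0087] [0.002014344101326911, 0.002014344101326909]
bottle s [(array([403.8, 214.9]), 0.78)]
bottle t [(array([355.2, 136.7]), 0.82)]
    [ 0.7747 -0.0971  0.0087] [0.004183880730674365, 0.0041838807306742035]
tip_box s [(array([428.9, 291.5]), 0.57)]
tip_box t [(array([443.8, 155.2]), 0.81)]
    [ 0.7075 -0.359   0.0047] [0.005471951457639462, 0.005471951457639286]
dishes s [(array([282.6, 314.1]), 0.95)]
dishes t [(array([411.2, 292.8]), 0.63), (array([334.9, 199.8]), 0.63)]
    [ 0.3185 -0.2536 -0.0008] [0.008345384299818199, 0.008345384299818234]
```

View pics/side0.png

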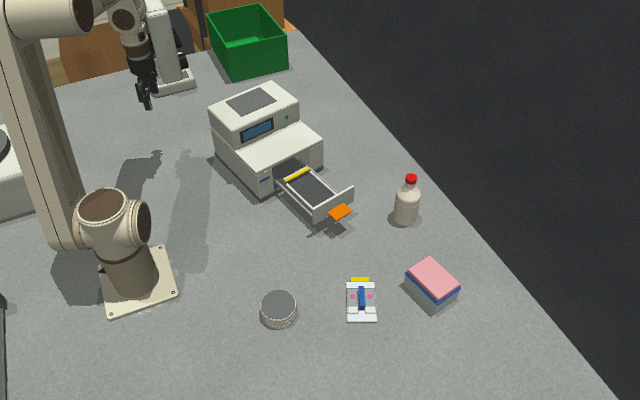

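View pics/top0.png

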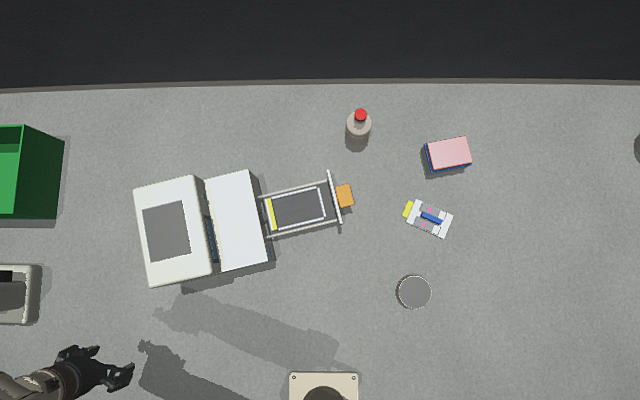

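```bash
cat > seg.py <<'E'
from h import *
np.set_printoptions(precision=4,suppress=True)
def hsv(p): return cv2.cvtColor(p["pixels"],cv2.COLOR_RGB2HSV)
def seg(p,box,lo,hi):
    h=hsv(p); m=cv2.inRange(h,np.array(lo),np.array(hi)); w=np.zeros_like(m); x0,y0,x1,y1=box; w[y0:y1,x0:x1]=1
    m=m*w; X,uv,c=cloud(p); s=m[uv[:,1],uv[:,0]]>0; P=X[s]
    return P,uv[s]
def pca(P):
    c=P.mean(0); u,s,v=np.linalg.svd((P-np.median(P,0))[:,:2],full_matrices=False); a=v[0]
    q=(P[:,:2]-c[:2])@v.T
    return c,np.degrees(np.arctan2(a[1],a[0])),np.ptp(q,0)
E
python3 - <<'E'
from seg import *
B=((100,120,50),(130,255,255)); Y=((22,120,100),(34,255,255)); O=((5,150,120),(20,255,255))
for n,bx in (("top",dict(rib=(400,190,465,245),tong=(395,190,425,230),lip=(255,190,285,240),pad=(325,170,365,220))),
          ("side",dict(rib=(345,278,375,315),tong=(340,270,380,290),lip=(275,160,315,188),pad=(320,198,360,225)))):
    p=camera(n)
    for k,c in (("rib",B),("tong",Y),("lip",Y),("pad",O)):
        P,uv=seg(p,bx[k],*c)
        if len(P): print(n,k,len(P),*pca(P),"zmed",np.median(P[:,2]),np.percentile(P[:,2],[10,90]),uv.mean(0))
    X,uv,c=cloud(p)
    # white panels / plane checks
    for nm,(x0,y0,x1,y1) in dict(table=(480,250,560,330) if n=="top" else (180,330,240,380)).items():
        s=(uv[:,0]>x0)&(uv[:,0]<x1)&(uv[:,1]>y0)&(uv[:,1]<y1); print(n,nm,np.median(X[s][:,2]))
    s=(X[:,2]>.105)&(X[:,2]<.122)&(X[:,0]>.45)&(X[:,0]<.7)&(X[:,1]>-.12)&(X[:,1]<.06); print(n,"panel top",s.sum(),*pca(X[s])) if s.any() else 0
    s=(X[:,2]>.12)&(X[:,2]<.14)&(X[:,0]>.35)&(X[:,0]<.7)&(X[:,1]>.1)&(X[:,1]<.35)
    if s.any():
        q=X[s][:,:2].astype(np.float32); print(n,"scanner top",s.sum(),cv2.minAreaRect(q))
    s=(X[:,2]>.006)&(X[:,2]<.02)&(np.hypot(X[:,0]-.519,X[:,1]+.305)<.09)
    if s.any(): print(n,"body",s.sum(),cv2.minAreaRect(X[s][:,:2].astype(np.float32)))
E
```

```text
top rib 106 [ 0.5226 -0.307   0.032 ] 65.30149327228766 [0.0587 0.0136] zmed 0.032656191399881004 [0.0282 0.0355] [431.0377 217.7264]
top tong 97 [ 0.5515 -0.2457  0.0043] 155.5215694039414 [0.0492 0.0164] zmed 0.004176490759824216 [0.002  0.0068] [407.2165 208.8763]
top lip 113 [0.5313 0.1408 0.0703] -166.1507764087546 [0.0888 0.0101] zmed 0.07061029936939171 [0.0681 0.0725] [271.7699 213.6726]
top pad 63 [ 0.5821 -0.057   0.0784] -169.9967100966802 [0.0568 0.0418] zmed 0.0785454171686232 [0.0756 0.0815] [343.3492 194.7778]
top table -0.0011474055762736625
top panel top 170 [ 0.5725 -0.0326  0.114 ] -166.06695532762697 [0.1494 0.008 ]
top scanner top 4526 ((0.49986258149147034, 0.2688334584236145), (0.24969129264354706, 0.2112855762243271), 13.930437088012695)
top body 947 ((0.5275973677635193, -0.3000301122665405), (0.14016461372375488, 0.07706025242805481), 64.9478530883789)
side rib 120 [ 0.5212 -0.3139  0.0321] -114.94109306507542 [0.0612 0.013 ] zmed 0.03287335368453923 [0.0265 0.0365] [361.2083 297.525 ]
side tong 92 [ 0.5524 -0.2454  0.0055] -25.867910215778643 [0.0485 0.023 ] zmed 0.005883973476525544 [0.0021 0.008 ] [359.2935 279.    ]
side lip 86 [0.5319 0.1402 0.0702] -166.36895710789057 [0.0903 0.0211] zmed 0.0708615781803158 [0.0663 0.074 ] [296.6512 174.4767]
side pad 235 [ 0.5805 -0.0604  0.0792] -162.60616553933286 [0.084  0.0549] zmed 0.0803731921811607 [0.0775 0.0838] [339.3447 211.2936]
side table 0.0004745796932574168
side panel top 204 [ 0.5733 -0.0337  0.1129] -166.36315640329855 [0.1497 0.012 ]
side scanner top 2411 ((0.500101625919342, 0.27154117822647095), (0.2545754909515381, 0.22350303828716278), 14.070865631103516)
side body 1072 ((0.5208261013031006, -0.30020955204963684), (0.1526259034872055, 0.1114974394440651), 79.52938842773438)
```

```bash
cat > go.py <<'E'
import sys
from h import *
# usage: go.py x y z yawY(deg, tool y axis dir)  -> total slide cm & spin from measured pose
o=get_obs(); Rm=R.from_quat(o["tool_rot"]).as_matrix()
x,y,z,w=map(float,sys.argv[1:5])
d=np.array([x,y,z])-o["eef_pos"]; yw=np.degrees(np.arctan2(Rm[1,1],Rm[0,1]))
print("t",round(o["clock"],2),"eef",np.round(o["eef_pos"],4),"yawY",round(yw,1),"F",np.round(o["ft_force"],1),"w",round(o["grip_width"],4),"slide",np.round(Rm.T@d*100,2),"spin",round(-((w-yw+180)%360-180),1))
E
python3 go.py .523 -.308 .15 -25
```

```text
t 1.2 eef [0.1891 0.4629 0.2313] yawY 67.8 F [-0.3 -0.3 -0.3] w 0.0852 slide [-60.06 -58.74   8.13] spin 92.8
```

arm_command:
  slide:
    - [-4.2,-4.1,-1]
    - [-8.4,-8.2,-2]
    - [-12.6,-12.3,-3]
    - [-16.8,-16.4,-4]
    - [-21,-20.5,-5]
  spin: [9,18,27,36,45]
  jaw: 6

```text
clock: 1.82
eef_pos: [0.3064, 0.1921, 0.2819]
tool_rot: [0.555, 0.832, 0.001, 0.0]
ft_force: [1.2, -0.1, 0.2]
grip_width: 0.0603
grasp_force: 0.0
```

```bash
python3 go.py .523 -.308 .15 -25
```

```text
t 1.82 eef [0.3064 0.1921 0.2819] yawY 22.5 F [ 1.2 -0.1  0.2] w 0.0603 slide [-54.49   0.83  13.19] spin 47.5
```

arm_command:
  slide:
    - [-6,0.1,0.5]
    - [-12,0.2,1]
    - [-18,0.3,1.5]
    - [-24,0.4,2]
    - [-30,0.5,3]
  spin: [9.5,19,28.5,38,47.5]

```text
clock: 2.45
eef_pos: [0.4277, -0.0831, 0.2517]
tool_rot: [0.844, 0.537, 0.001, 0.001]
ft_force: [1.3, 0.2, 0.3]
grip_width: 0.06
grasp_force: 0.0
```

```bash
python3 go.py .523 -.308 .12 -25
```

```text
t 2.45 eef [ 0.4277 -0.0831  0.2517] yawY -25.1 F [1.3 0.2 0.3] w 0.06 slide [-16.35  18.13  13.2 ] spin -0.1
```

arm_command:
  slide:
    - [-3.5,3.9,2.5]
    - [-7,7.8,5]
    - [-10.5,11.7,8]
    - [-14,15.6,11]
    - [-16.3,18.1,13.2]
  spin: [0,0,0,0,0]

```text
clock: 3.08
eef_pos: [0.5231, -0.3069, 0.1174]
tool_rot: [0.842, 0.539, -0.0, -0.0]
ft_force: [0.9, -0.1, 0.1]
grip_width: 0.0599
grasp_force: 0.0
```

```bash
python3 go.py .523 -.308 .014 -25; python3 - <<'E'
from h import *
p=camera("side"); i=p["pixels"][230:360,280:460]
cv2.imwrite("pics/c1.png",cv2.cvtColor(cv2.resize(i,None,fx=4,fy=4,interpolation=cv2.INTER_CUBIC),cv2.COLOR_RGB2BGR))
E
```

```text
t 3.08 eef [ 0.5231 -0.3069  0.1174] yawY -24.8 F [ 0.9 -0.1  0.1] w 0.0599 slide [-0.11  0.05 10.34] spin 0.2
```

View pics/c1.png

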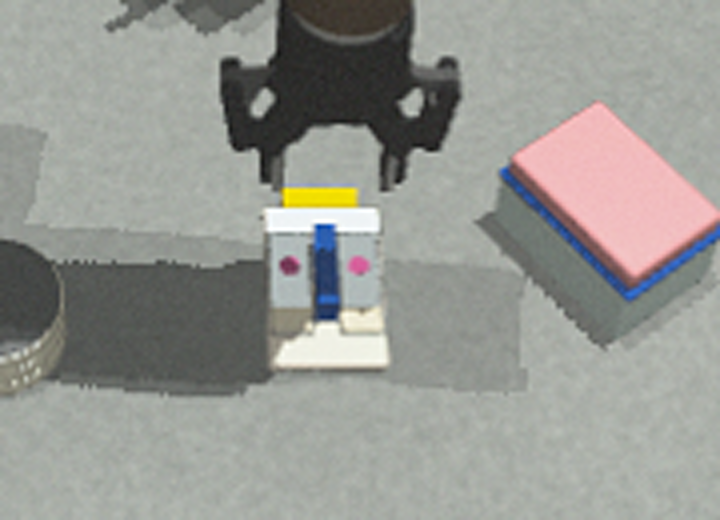

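The gripper's fingers (crop 270/390,180) straddle the blue rib (325,270), and the tip box and dishes are clear. I'll descend.

arm_command:
  slide:
    - [-0.1,0,3.5]
    - [-0.1,0,7]
    - [-0.1,0,9.5]
    - [-0.1,0,10.3]
    - [-0.1,0,10.3]
  spin: [0,0,0,0,0]

```text
clock: 3.75
eef_pos: [0.5225, -0.3055, 0.0163]
tool_rot: [0.842, 0.539, -0.0, -0.0]
ft_force: [-0.0, 0.7, 0.4]
grip_width: 0.0603
grasp_force: 0.0
```

arm_command:
  slide:
    - [0,0,0]
    - [0,0,0]
    - [0,0,0]
    - [0,0,0]
    - [0,0,0]
  spin: [0,0,0,0,0]
  jaw: 0.5

```text
clock: 4.38
eef_pos: [0.5235, -0.3062, 0.0178]
tool_rot: [0.842, 0.539, 0.001, 0.001]
ft_force: [-0.8, 0.4, 6.5]
grip_width: 0.0122
grasp_force: 61.9
```

arm_command:
  slide:
    - [0,0,-3]
    - [0,0,-7]
    - [0,0,-12]
    - [0,0,-17]
    - [0,0,-19]
  spin: [0,0,0,0,0]

```text
clock: 5.0
eef_pos: [0.5236, -0.3063, 0.2098]
tool_rot: [0.842, 0.539, 0.001, 0.002]
ft_force: [0.6, -0.6, -2.3]
grip_width: 0.0124
grasp_force: 61.1
```

```bash
python3 go.py .5514 .057 .20 13.9
```

```text
t 5.0 eef [ 0.5236 -0.3063  0.2098] yawY -24.7 F [ 0.6 -0.6 -2.3] w 0.0124 slide [ 34.16 -12.67   0.9 ] spin -38.6
```

arm_command:
  slide:
    - [4,-1.5,0]
    - [9,-3.4,0]
    - [14,-5.2,0]
    - [19,-7,0]
    - [24,-8.9,0]
  spin: [-5,-12,-20,-29,-38]

```text
clock: 5.62
eef_pos: [0.5415, -0.0487, 0.2057]
tool_rot: [0.619, 0.786, -0.0, -0.0]
ft_force: [-0.4, -0.4, -0.4]
grip_width: 0.0127
grasp_force: 61.0
```

```bash
python3 go.py .5514 .057 .20 13.9
```

```text
t 5.62 eef [ 0.5415 -0.0487  0.2057] yawY 13.6 F [-0.4 -0.4 -0.4] w 0.0127 slide [10.05  3.44  0.57] spin -0.3
```

arm_command:
  slide:
    - [3,1,0.2]
    - [6,2,0.3]
    - [9,3,0.5]
    - [10,3.4,0.6]
    - [10,3.4,0.6]
  spin: [0,0,0,0,0]

```text
clock: 6.25
eef_pos: [0.5518, 0.055, 0.1997]
tool_rot: [0.62, 0.784, -0.001, -0.0]
ft_force: [-0.4, -0.3, -2.1]
grip_width: 0.0124
grasp_force: 61.0
```

```bash
python3 go.py .5514 .057 .20 13.9; python3 - <<'E'
from seg import *
ps=[camera("top"),camera("side")]
for p,n in zip(ps,"ts"):
    X,uv,c=cloud(p); H=cv2.cvtColor(c[None],cv2.COLOR_RGB2HSV)[0]
    Y=(H[:,0]>=22)&(H[:,0]<=34)&(H[:,1]>120)&(H[:,2]>90)&(np.hypot(X[:,0]-.55,X[:,1]-.06)<.14)
    for nm,s in (("lip",Y&(X[:,2]<.1)),("tongue",Y&(X[:,2]>.15))):
        if s.sum()>5: print(n,nm,s.sum(),*pca(X[s]))
    s=(X[:,2]>.18)&(X[:,2]<.21)&(c.min(1)>120)&(np.hypot(X[:,0]-.55,X[:,1]-.06)<.1)
    print(n,"body",s.sum(),cv2.minAreaRect(X[s][:,:2].astype(np.float32)) if s.sum()>5 else 0, X[s].mean(0))
    cv2.imwrite(f"pics/d{n}.png",cv2.cvtColor(p["pixels"],cv2.COLOR_RGB2BGR))
for th in ("tongue","cassette","lip"):
    L=[landmark_of(p,th) for p in ps]
    if L[0] and L[1]: print(th,*tri(ps,[l[0]["centre"] for l in L]))
i=[cv2.resize(cv2.imread("pics/dt.png")[150:270,230:370],None,fx=3,fy=3),cv2.resize(cv2.imread("pics/ds.png")[110:230,240:380],None,fx=3,fy=3)]
cv2.imwrite("pics/d.png",np.vstack(i)[:600] if 0 else cv2.resize(np.hstack(i),(800,343)))
E
```

```text
t 6.25 eef [0.5518 0.055  0.1997] yawY 13.3 F [-0.4 -0.3 -2.1] w 0.0124 slide [ 0.21  0.01 -0.03] spin -0.6
t body 431 ((0.5602966547012329, 0.016726912930607796), (0.07556594163179398, 0.048175517469644547), 10.866751670837402) [0.557  0.0106 0.1917]
s lip 73 [0.5248 0.1387 0.0697] -166.1486119631583 [0.0708 0.0176]
s tongue 31 [0.5233 0.1143 0.1912] 77.91004885105563 [0.0921 0.028 ]
s body 544 ((0.5492276549339294, 0.061541855335235596), (0.0782572403550148, 0.14553280174732208), 12.680217742919922) [0.5484 0.0355 0.1929]
cassette [0.55   0.0502 0.1825] [0.005333423426200759, 0.00533342342620098]
```

View pics/d.png

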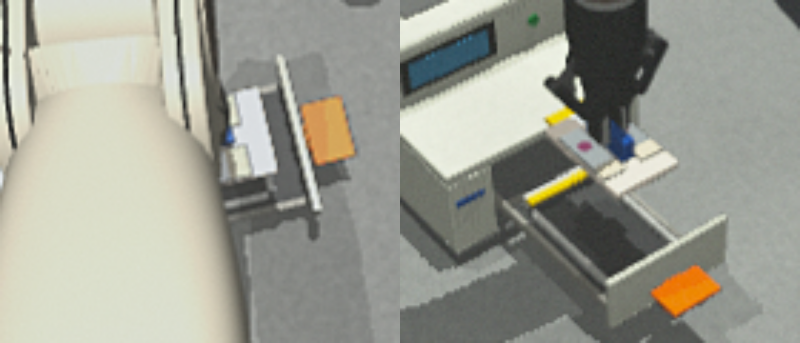

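The side crop shows the cassette held level above the pocket, with its tongue (560,118) ahead of the lip (557,187). I'll lower it 12 mm in front of the seated position so the tongue misses the lip.

arm_command:
  slide:
    - [0.2,0,3]
    - [0.2,0,6]
    - [0.2,0,9]
    - [0.2,0,11]
    - [0.2,0,11.7]
  spin: [-0.6,-0.6,-0.6,-0.6,-0.6]

```text
clock: 7.28
eef_pos: [0.5507, 0.0563, 0.082]
tool_rot: [0.617, 0.787, -0.001, -0.001]
ft_force: [-0.2, 0.2, -1.4]
grip_width: 0.0126
grasp_force: 61.0
```

```bash
python3 go.py .5514 .0571 .0785 13.9; python3 - <<'E'
from seg import *
p=camera("side"); i=p["pixels"][140:240,250:370]
cv2.imwrite("pics/e.png",cv2.cvtColor(cv2.resize(i,None,fx=6,fy=6,interpolation=cv2.INTER_CUBIC),cv2.COLOR_RGB2BGR))
E
```

```text
t 7.28 eef [0.5507 0.0563 0.082 ] yawY 13.9 F [-0.2  0.2 -1.4] w 0.0126 slide [0.06 0.08 0.35] spin -0.0
```

View pics/e.png

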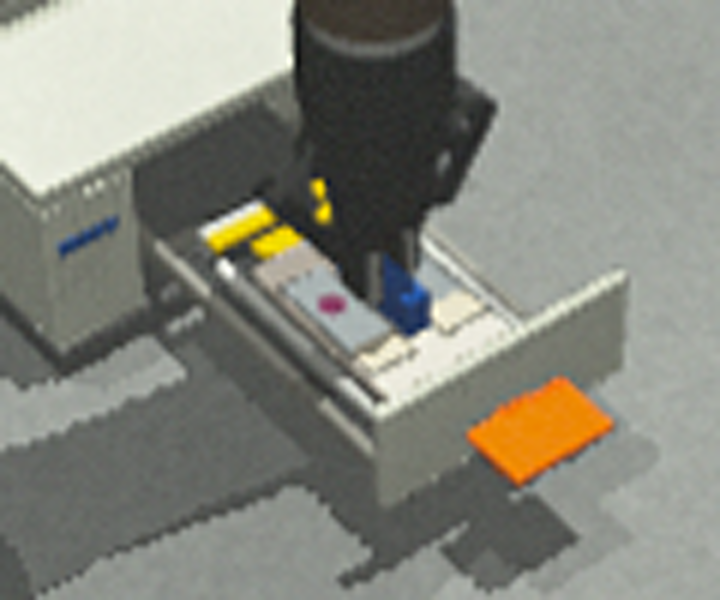

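The cassette hangs between the side guides, and its tongue (277,242) is just in front of the lip (240,230). I'll lower it to the ridge and let it tip in.

arm_command:
  slide:
    - [0,0,0.2]
    - [0,0,0.35]
    - [0,0,0.35]
    - [0,0,0.35]
    - [0,0,0.35]
  spin: [0,0,0,0,0]

```text
clock: 7.95
eef_pos: [0.5519, 0.0567, 0.08]
tool_rot: [0.616, 0.787, 0.0, 0.0]
ft_force: [0.3, 0.1, -1.8]
grip_width: 0.0126
grasp_force: 61.0
```

arm_command:
  slide:
    - [0,0,0]
    - [0,0,0]
    - [0,0,0]
    - [0,0,0]
    - [0,0,0]
  spin: [0,0,0,0,0]
  jaw: 3.5

```text
clock: 8.57
eef_pos: [0.5517, 0.0567, 0.0798]
tool_rot: [0.616, 0.787, -0.0, -0.0]
ft_force: [0.1, -0.8, -0.7]
grip_width: 0.0355
grasp_force: 0.0
```

```bash
cat > look.py <<'E'
from seg import *
# side-view analysis in pocket frame
dx=np.array([-.240,.971]); dy=-np.array([dx[1],-dx[0]]); p0=np.array([.549,.0668])
p=camera("side"); X,uv,c=cloud(p)
Q=np.c_[(X[:,:2]-p0)@dx,(X[:,:2]-p0)@dy,X[:,2]-.055]; H=cv2.cvtColor(c[None],cv2.COLOR_RGB2HSV)[0]
inn=(abs(Q[:,1])<60)&(Q[:,2]>-.02)&(Q[:,2]<.06)&(abs(Q[:,0])<.13)&(abs(Q[:,1])<.07)
Y=inn&(H[:,0]>=22)&(H[:,0]<=34)&(H[:,1]>120)&(H[:,2]>90); B=inn&(H[:,0]>100)&(H[:,0]<130)&(H[:,1]>120)
for n,s in (("yellow",Y),("rib",B)):
    if s.any(): print(n,s.sum(),"mm min",Q[s].min(0)*1e3,"max",Q[s].max(0)*1e3,"mean",Q[s].mean(0)*1e3)
W=inn&(c.min(1)>140)&(H[:,1]<70)&(Q[:,2]>.004)&(Q[:,2]<.025)&(abs(Q[:,1])<.036)&(abs(Q[:,0])<.08)
A=np.c_[Q[W][:,:2],np.ones(W.sum())]; r=np.linalg.lstsq(A,Q[W][:,2],rcond=None)[0]; print("body",W.sum(),"slope",r[:2],"z mm",r[2]*1e3,"xrange",np.percentile(Q[W][:,0],[1,99])*1e3)
cv2.imwrite("pics/look.png",cv2.cvtColor(cv2.resize(p["pixels"][140:240,250:370],None,fx=6,fy=6,interpolation=cv2.INTER_CUBIC),cv2.COLOR_RGB2BGR))
E
python3 go.py .5514 .0571 .0785 13.9; python3 look.py
```

```text
t 8.57 eef [0.5517 0.0567 0.0798] yawY 13.9 F [ 0.1 -0.8 -0.7] w 0.0355 slide [ 0.05 -0.02  0.13] spin -0.0
yellow 59 mm min [ 51.3142 -25.194   -1.1512] max [83.3451 41.759  21.036 ] mean [69.858 21.949 11.01 ]
rib 86 mm min [-44.1025  -4.6292  16.7574] max [ 2.5646  8.9986 44.4564] mean [-25.0796   3.8438  32.8013]
body 300 slope [-0.0482  0.0057] z mm 14.390207967777934 xrange [-64.8472  47.9027]
```

View pics/look.png

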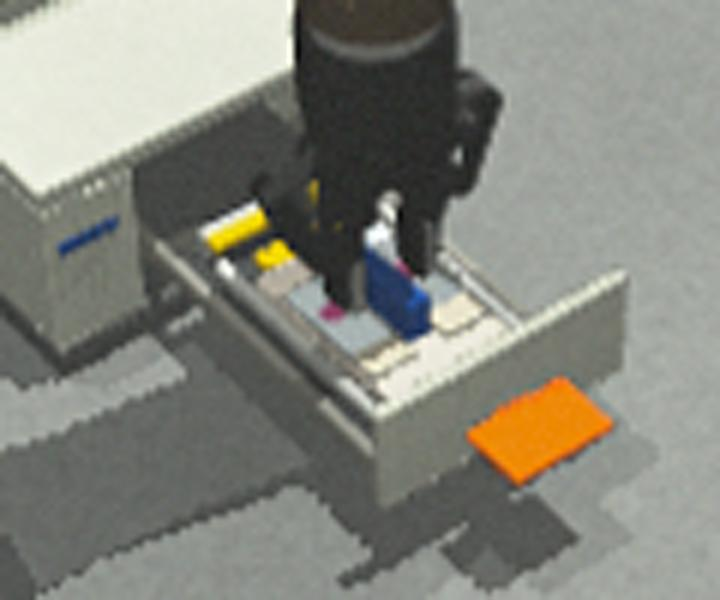

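The cassette now rests tilted (slope −0.048) with its front edge near x = 48 mm and its tongue (277,255) low in front of the lip. I'll regrip it and slide the tongue under.

arm_command:
  slide:
    - [0,0,-0.3]
    - [0,0,-0.3]
    - [0,0,-0.3]
    - [0,0,-0.3]
    - [0,0,-0.3]
  spin: [0,0,0,0,0]
  jaw: 0.5

```text
clock: 9.25
eef_pos: [0.5519, 0.0567, 0.0833]
tool_rot: [0.616, 0.787, 0.0, 0.0]
ft_force: [-2.5, -0.6, 5.9]
grip_width: 0.0121
grasp_force: 60.3
```

arm_command:
  slide:
    - [0.3,0,0]
    - [0.6,0,0]
    - [0.9,0,0]
    - [1.1,0,0]
    - [1.1,0,0]
  spin: [0,0,0,0,0]

```text
clock: 9.88
eef_pos: [0.5495, 0.0676, 0.0831]
tool_rot: [0.616, 0.787, 0.0, 0.0]
ft_force: [0.7, -2.0, 4.5]
grip_width: 0.012
grasp_force: 60.3
```

```bash
python3 go.py .5485 .0687 .08 13.9; python3 look.py
```

```text
t 9.88 eef [0.5495 0.0676 0.0831] yawY 13.9 F [ 0.7 -2.   4.5] w 0.012 slide [ 0.14 -0.07  0.31] spin -0.0
yellow 78 mm min [ 56.6807 -26.119   -0.5492] max [89.2082 42.5869 20.2858] mean [74.0524 15.7489 11.2918]
rib 64 mm min [-32.2847  -7.8579  13.4211] max [25.6388  9.6854 43.9939] mean [-18.406    2.5855  31.2853]
body 386 slope [-0.0398 -0.0021] z mm 14.90661891032231 xrange [-62.0697  55.326 ]
```

View pics/look.png

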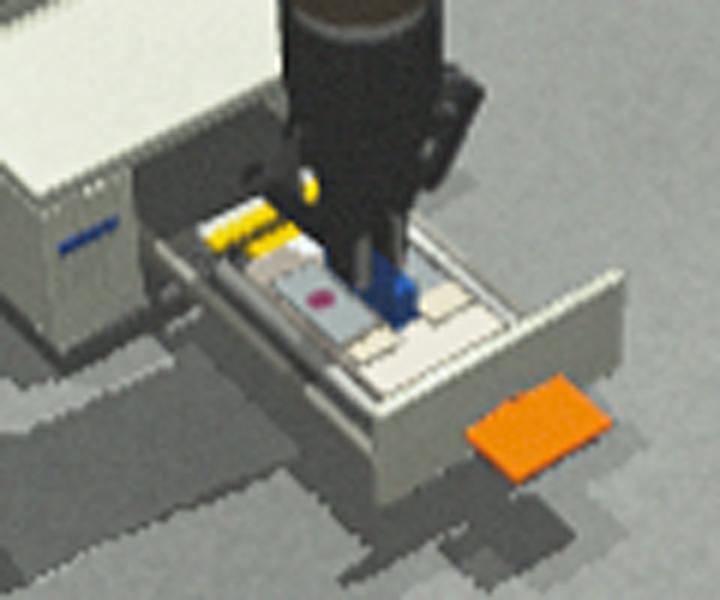

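arm_command:
  slide:
    - [0.1,0,0]
    - [0.2,0,0]
    - [0.3,0,0]
    - [0.3,0,0]
    - [0.3,0,0]
  spin: [0,0,0,0,0]

```text
clock: 10.55
eef_pos: [0.5478, 0.0708, 0.0823]
tool_rot: [0.616, 0.788, -0.0, -0.001]
ft_force: [0.3, 0.2, 0.7]
grip_width: 0.0123
grasp_force: 59.8
```

```bash
python3 go.py .5485 .0687 .08 13.9; python3 look.py
```

```text
t 10.55 eef [0.5478 0.0708 0.0823] yawY 13.9 F [0.3 0.2 0.7] w 0.0123 slide [-0.22  0.02  0.23] spin 0.0
yellow 74 mm min [ 61.4233 -17.7422  -0.845 ] max [83.7081 45.1742 23.9702] mean [74.8128 17.3271 12.2937]
rib 67 mm min [-29.165   -5.9917  13.7466] max [12.8894 10.2726 44.2732] mean [-15.9712   3.379   30.3813]
body 385 slope [-0.0249  0.0003] z mm 14.083219188111727 xrange [-58.6617  58.6296]
```

arm_command:
  slide:
    - [0,0,0]
    - [0,0,0]
    - [0,0,0]
    - [0,0,0]
    - [0,0,0]
  spin: [0,0,0,0,0]
  jaw: 3.5

```text
clock: 11.22
eef_pos: [0.5484, 0.0702, 0.0828]
tool_rot: [0.616, 0.787, 0.0, 0.0]
ft_force: [0.0, -0.3, 0.3]
grip_width: 0.0346
grasp_force: 0.0
```

arm_command:
  slide:
    - [0,0,-2]
    - [0,0,-5]
    - [0,0,-8]
    - [-3,0,-11]
    - [-8,0,-11]
  spin: [0,0,0,0,0]

```text
clock: 11.85
eef_pos: [0.5697, -0.0069, 0.1963]
tool_rot: [0.615, 0.788, 0.002, 0.003]
ft_force: [0.7, -0.9, -0.3]
grip_width: 0.0349
grasp_force: 0.0
```

```bash
python3 go.py .5841 -.065 .11 13.9; python3 look.py
```

```text
t 11.85 eef [ 0.5697 -0.0069  0.1963] yawY 14.1 F [ 0.7 -0.9 -0.3] w 0.0349 slide [-5.98 -0.07  8.63] spin 0.2
yellow 134 mm min [ 63.5914 -47.3024  -1.2777] max [84.8927 43.9599 21.2453] mean [75.1968  0.2778 11.7705]
rib 127 mm min [-30.1598  -6.8021   9.7926] max [32.0767  9.6901 39.6627] mean [-2.2334  4.1506 28.3295]
body 460 slope [-0.0041  0.0082] z mm 11.161129042457992 xrange [-57.2312  62.3498]
```

View pics/look.png

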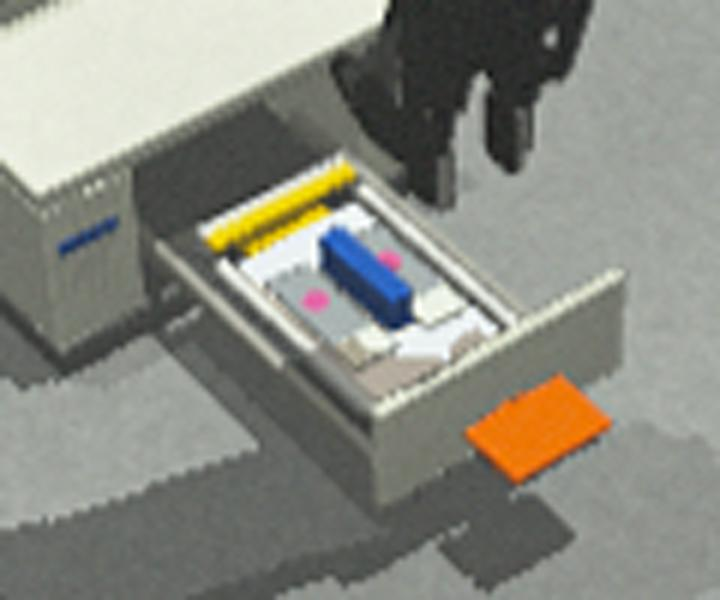

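The cassette lies flat in the pocket (slope about 0, top 11 mm above the deck), with its tongue under the lip (290,235). The lever comes next, with closed fingers.

```bash
python3 go.py .578 -.0507 .10 13.9
```

```text
t 11.9 eef [ 0.5701 -0.0138  0.1947] yawY 13.7 F [ 1.4 -3.1  0.4] w 0.0352 slide [-3.72 -0.15  9.49] spin -0.2
```

arm_command:
  slide:
    - [-3,0,0]
    - [-4.6,0,2]
    - [-4.6,0,5]
    - [-4.6,0,8]
    - [-4.6,0,9.2]
  spin: [0,0,0,0,0]
  jaw: 0

```text
clock: 12.52
eef_pos: [0.577, -0.052, 0.0987]
tool_rot: [0.617, 0.787, -0.001, -0.002]
ft_force: [0.1, -0.7, 0.3]
grip_width: -0.0004
grasp_force: 0.0
```

```bash
python3 go.py .578 -.0507 .0715 13.9; python3 look.py
```

```text
t 12.53 eef [ 0.577  -0.052   0.0987] yawY 13.9 F [ 0.1 -0.7  0.3] w -0.0004 slide [0.1  0.14 2.71] spin -0.0
yellow 134 mm min [ 60.3165 -49.8273  -3.177 ] max [86.1352 43.6929 22.5076] mean [75.074   0.3622 11.9077]
rib 127 mm min [-29.5345  -6.5893   8.9518] max [32.3459 11.6355 40.2937] mean [-1.7708  4.1283 28.0892]
body 378 slope [0.0021 0.0151] z mm 11.220501742775847 xrange [-56.4691  62.0512]
```

View pics/look.png

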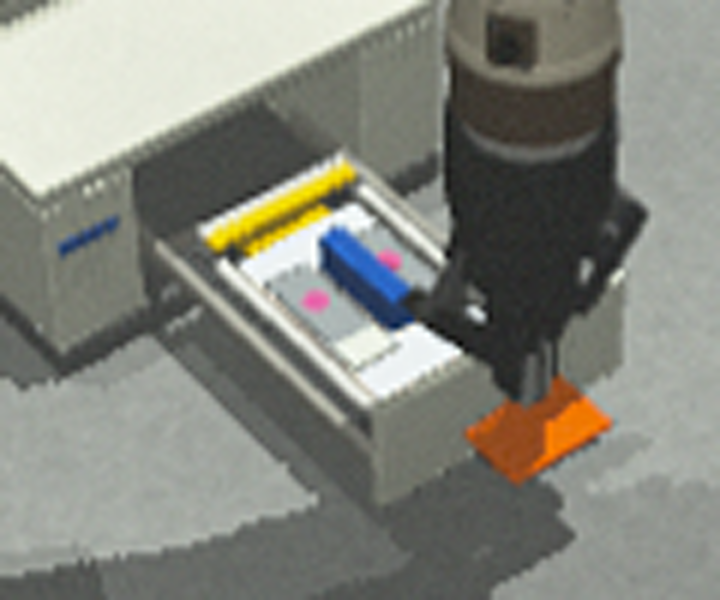

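The fingers are in front of the panel and just above the orange pad (540,400). I'll press down.

arm_command:
  slide:
    - [0,0,1.2]
    - [0,0,1.8]
    - [0,0,2.3]
    - [0,0,2.6]
    - [0,0,2.6]
  spin: [0,0,0,0,0]

```text
clock: 13.2
eef_pos: [0.5794, -0.0533, 0.0766]
tool_rot: [0.617, 0.787, -0.0, 0.002]
ft_force: [-1.8, -2.8, 4.8]
grip_width: -0.0003
grasp_force: 2.9
```

arm_command:
  slide:
    - [0,0,0.2]
    - [0,0,0.4]
    - [0,0,0.5]
    - [0,0,0.5]
    - [0,0,0.5]
  spin: [0,0,0,0,0]

```text
clock: 13.82
eef_pos: [0.5796, -0.0538, 0.0719]
tool_rot: [0.617, 0.787, -0.0, 0.002]
ft_force: [-2.0, -3.9, 7.6]
grip_width: -0.0002
grasp_force: 3.6
```

arm_command:
  slide:
    - [0.5,0,0.1]
    - [1,0,0.1]
    - [1.5,0,0.1]
    - [2.2,0,0.1]
    - [3,0,0.1]
  spin: [0,0,0,0,0]

```text
clock: 14.45
eef_pos: [0.5725, -0.0247, 0.0709]
tool_rot: [0.617, 0.787, -0.0, 0.002]
ft_force: [-1.7, -4.5, 7.7]
grip_width: -0.0001
grasp_force: 3.9
```

arm_command:
  slide:
    - [0.8,0,0]
    - [1.6,0,0]
    - [2.4,0,0]
    - [3.2,0,0]
    - [4,0,0]
  spin: [0,0,0,0,0]

```text
clock: 15.08
eef_pos: [0.5629, 0.0144, 0.0708]
tool_rot: [0.617, 0.787, -0.0, 0.002]
ft_force: [-1.0, -4.3, 7.8]
grip_width: 0.0001
grasp_force: 3.9
```

```bash
python3 - <<'E'
from seg import *
p=camera("side"); 
cv2.imwrite("pics/f.png",cv2.cvtColor(cv2.resize(p["pixels"][130:240,240:370],None,fx=5,fy=5,interpolation=cv2.INTER_CUBIC),cv2.COLOR_RGB2BGR))
E
```

```text
(no output)
```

View pics/f.png

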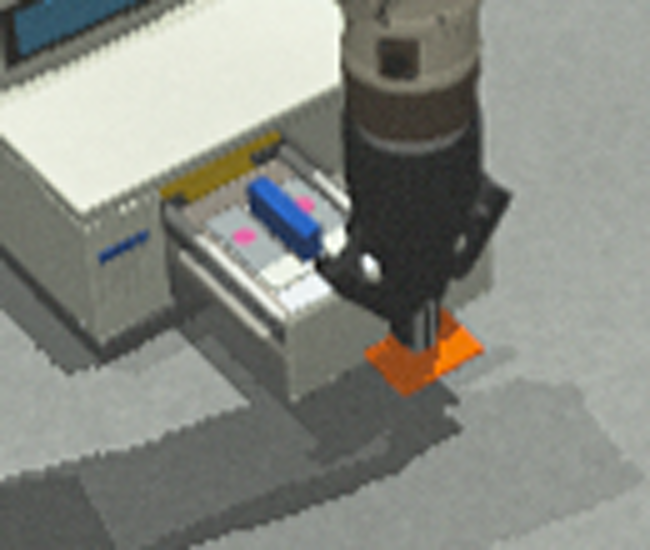

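The drawer has moved in about 60 mm, with the finger still on the pad (420,350). I'll let the lever up and push on the panel only.

arm_command:
  slide:
    - [-0.2,0,-0.8]
    - [-0.2,0,-1.6]
    - [-0.2,0,-2.3]
    - [-0.2,0,-2.3]
    - [0.5,0,-2.3]
  spin: [0,0,0,0,0]

```text
clock: 15.75
eef_pos: [0.5604, 0.0205, 0.0914]
tool_rot: [0.617, 0.787, -0.0, -0.0]
ft_force: [-0.1, -0.4, 0.7]
grip_width: 0.0001
grasp_force: 0.0
```

arm_command:
  slide:
    - [1.4,0,0]
    - [2.8,0,0]
    - [4.2,0,0]
    - [5.6,0,0]
    - [7,0,0]
  spin: [0,0,0,0,0]

```text
clock: 16.38
eef_pos: [0.5433, 0.0897, 0.0915]
tool_rot: [0.616, 0.787, -0.0, -0.0]
ft_force: [0.9, -3.6, -3.2]
grip_width: 0.0
grasp_force: 2.1
```

```bash
cat > rem.py <<'E'
from seg import *
dx=np.array([-.240,.971]); o=get_obs(); print("t",o["clock"],"finger x",(o["eef_pos"][:2]-[.549,.0668])@dx, "y",(o["eef_pos"][:2]-[.549,.0668])@[.971,.24],o["eef_pos"],o["ft_force"])
p=camera("side"); P,uv=seg(p,(240,130,370,240),(5,150,120),(20,255,255)); X,_,_=cloud(p)
print("pad mean x",((P[:,:2]-[.549,.0668])@dx).mean(),"z",np.median(P[:,2]),len(P))
cv2.imwrite("pics/g.png",cv2.cvtColor(cv2.resize(p["pixels"][110:230,230:370],None,fx=5,fy=5,interpolation=cv2.INTER_CUBIC),cv2.COLOR_RGB2BGR))
E
python3 rem.py
```

```text
t 16.375 finger x 0.023562542310778332 y -3.520163811586606e-05 [0.5433 0.0897 0.0915] [ 0.9465 -3.5987 -3.1719]
pad mean x 0.006908108472681098 z 0.08046842505419907 188
```

arm_command:
  slide:
    - [1.2,0,0]
    - [2.4,0,0]
    - [3.6,0,0]
    - [4.6,0,0]
    - [5.2,0,0]
  spin: [0,0,0,0,0]

```text
clock: 17.05
eef_pos: [0.531, 0.1399, 0.0919]
tool_rot: [0.616, 0.788, -0.0, -0.0]
ft_force: [0.9, -3.6, -0.8]
grip_width: -0.0004
grasp_force: 1.9
```

arm_command:
  slide:
    - [0.2,0,0]
    - [0.4,0,0]
    - [0.6,0,0]
    - [0.7,0,0]
    - [0.7,0,0]
  spin: [0,0,0,0,0]

```text
clock: 17.68
eef_pos: [0.5296, 0.146, 0.0918]
tool_rot: [0.616, 0.787, 0.0, -0.0]
ft_force: [-1.2, -2.8, 0.1]
grip_width: 0.0001
grasp_force: 1.5
```

```bash
python3 rem.py
```

```text
t 17.675 finger x 0.08157637565441347 y 0.0001363223716805009 [0.5296 0.146  0.0918] [-1.2053 -2.8009  0.1104]
pad mean x 0.06458908895560084 z 0.08057814956453774 180
```

arm_command:
  slide:
    - [0.1,0,0]
    - [0.2,0,0]
    - [0.3,0,0]
    - [0.4,0,0]
    - [0.5,0,0]
  spin: [0,0,0,0,0]

```text
clock: 18.35
eef_pos: [0.5291, 0.1479, 0.0919]
tool_rot: [0.617, 0.787, -0.002, 0.003]
ft_force: [1.2, -13.7, 1.7]
grip_width: -0.0
grasp_force: 6.6
```

arm_command:
  slide:
    - [0.1,0,0]
    - [0.2,0,0]
    - [0.2,0,0]
    - [0.2,0,0]
    - [0.2,0,0]
  spin: [0,0,0,0,0]

```text
clock: 18.98
eef_pos: [0.5291, 0.1478, 0.0919]
tool_rot: [0.618, 0.786, -0.003, 0.004]
ft_force: [2.0, -16.7, 1.0]
grip_width: 0.0003
grasp_force: 8.4
```

arm_command:
  slide:
    - [-1.5,0,0]
    - [-3,0,-1]
    - [-6,0,-4]
    - [-10,0,-9]
    - [-14,0,-14]
  spin: [0,0,0,0,0]

```text
clock: 19.6
eef_pos: [0.5615, 0.0181, 0.2316]
tool_rot: [0.616, 0.788, 0.001, -0.0]
ft_force: [1.5, -0.1, -0.7]
grip_width: 0.0002
grasp_force: 0.0
```

```bash
python3 rem.py; python3 - <<'E'
from seg import *
for n in("top","side"):
    p=camera(n)
    X,uv,c=cloud(p); dx=np.array([-.240,.971]); q=(X[:,:2]-[.549,.0668])@dx; y=(X[:,:2]-[.549,.0668])@[.971,.24]
    s=(X[:,2]>.108)&(X[:,2]<.121)&(q>.05)&(q<.11)&(abs(y)<.072); print(n,"panel top x",s.sum(),np.percentile(q[s],[5,50,95]) if s.any() else 0)
    P,u=seg(p,(240,130,370,240),(5,150,120),(20,255,255)); qq=(P[:,:2]-[.549,.0668])@dx; print("pad x",qq.mean(),"z",np.median(P[:,2]),len(P))
E
```

```text
t 19.6 finger x -0.050234154675427585 y 0.00042966005825798926 [0.5615 0.0181 0.2316] [ 1.4567 -0.134  -0.6858]
pad mean x 0.06860859636463558 z 0.08038509541642405 198
top panel top x 0 0
pad x nan z nan 0
side panel top x 164 [0.0913 0.0964 0.1058]
pad x 0.06864233463183086 z 0.08058644820646339 197<stdin>:6: RuntimeWarning: Mean of empty slice.
  ret = ret.dtype.type(ret / rcount)
  return _methods._mean(a, axis=axis, dtype=dtype,
```

View pics/g.png

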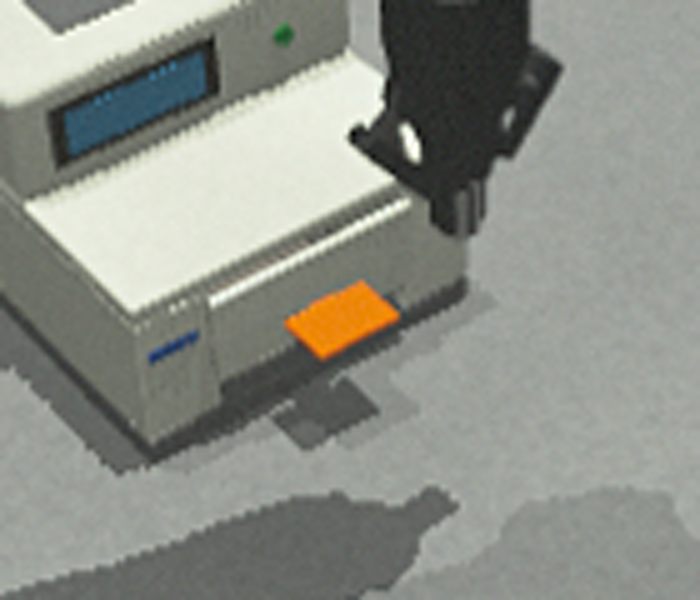

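The panel sits against the scanner's front, the pad (345,320) is back up at 80 mm and its position shows the full 200 mm of travel. I'll hand the job in.

```bash
python3 -c "
from workcell import *
print(job_done())"
```

```text
the job is handed in; nothing more can be done
None
```

I loaded the cassette flat with its tongue under the lip, unlocked the drawer and pushed it to its stop (200 mm travel measured), with the lever back up and no contact with the bottle, tip box or dishes seen; I handed the job in, but it returned no verdict, and the cassette's seating could not be re-checked once the drawer was shut.

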